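# Switch on the grinder at its guarded outdoor switch

## Robot

A 7-joint arm with a two-finger parallel gripper is mounted at the origin on the work surface. World frame = base frame: x ahead of the robot, y to its left, z up, the work surface at z = 0. Lengths are in mm, angles in rad, forces in N, time in s.
With the tool pointing down it reaches from about 400 to 900 mm from the base axis. Payload 5.5 kg.
Tool frame: the origin (TCP) lies at the very end of the fingers, on their centre line; the grasp point (between the pads) lies 19 mm behind it (r.grasp_offset is the distance from the TCP to the grasp point, in mm); z points along the fingers, y is the line along which they close (so a half turn about z gives the same grasp; the last joint's range is limited). The gripper opens to 85 mm and grips with 20 to 120 N. Pads are 22 mm wide; open, the fingers measure 114 mm over their backs; the gripper's body (76 mm by 85 mm) begins 54 mm behind the grasp point. The pads swing forward as they close: fully open they stand 13 mm farther back than shut.
Start: joints at [-0.94, 0.501, -0.427, 1.55, 0.221, 1.138, -0.21], TCP at [233.679, 606.542, 231.31] pointing down, gripper open.
Joint ranges: [-2.88, 2.88], [-0.31, 2.03], [-1.54, 1.56], [0.2, 2.42], [-1.41, 4.55], [0.19, 2.02], [-2.57, 2.57]. Speed limits (rad/s): [2.57, 2.57, 3.14, 3.14, 3.14, 3.14, 3.14].

## Interface

Orientations are given as a unit quaternion [w, x, y, z].
In Python, from rig import r, vision gives the robot as it stands.
- The arm moves only by the tool jog_arm, never from a script. Its arguments are lists of equal length, an entry for each row: "delta_pos": the shift along the tool's x, y, z in m, a list of three; "rot": the turn, a rotation vector about the tool's x, y, z in rad, a list of three; "claw": the opening in per cent of the stroke, from 0 (shut) to 100 (fully open). In form: {"delta_pos": [[x, y, z], ...], "rot": [[ax, ay, az], ...], "claw": [claw, ...]}. A call has 1 to 5 rows; each row is the pose to reach, as a shift and turn from the pose commanded when the call began, along the tool's axes at that moment; what a row does not reach only later rows make up. A row lasts 1/10 s, in which the tool goes at most 50 mm and 8.59 degrees, less where a joint would pass 70% of its speed; a pose out of reach is approached as far as the arm can. A call with a gripper value outside its range is refused whole. The fingers move at their own pace and stop on an object; the grip force is fixed at half the most. Time passes only in rows, so rows that repeat a pose let the fingers close. It gives the time, the measured TCP pose, the force, the opening and the grip force at its end, in the units of the state.
- r.get_state(): the state, without advancing time (a new reading comes with each control period).
- vision.read_camera(name): name is "side" or "top" or "wrist"; returns a dict with "img" (400x640x3 uint8, red, green, blue), "fx", "fy", "cx", "cy" (pixels), "view" (4x4, takes a point from world to camera coordinates); the wrist camera has in their place "hand_eye" (4x4, takes a point from camera to tool coordinates, whose origin is the TCP and whose axes are the flange's). Camera axes: x right, y down, z forward; pixel columns grow to the right and rows downward; lengths in mm; the calibration is good to about 2 mm. The wrist camera is an equidistant fisheye: a pixel r from the principal point sees the ray r / f radians off the axis. A picture is of the moment at which its call begins: read the wrist's pose just before it. There is no depth.
- r.hand_in(): hands the job in; it is judged then, once.
Trained networks look in a picture, given as the dict that the camera call returned (one of the last four; its "shot" number tells which), for a name from the list of things; names that differ only in an ending like _2 or _b are one class to them, and where a whole thing is asked for, a point or a joint stands for the part that bears it (a point fixed in the world has none). Each returns a list of dicts, best first, with "score" (0 to 1); they miss things now and then, are a little off and sometimes report something else, mostly with a low value. They report only what shows in the picture. A call takes as long as a camera call. They do not tell look-alikes from the thing itself.
- vision.recognise(picture, label): "rect" ([left, top, width, height] as shares, 0 to 1, of the picture: columns of its width, rows of its height, round what is visible of it).
- vision.trace(picture, label): "region" (400x640 bool, what is visible of it) and "rect" ([left, top, width, height] as shares, 0 to 1, of the picture: columns of its width, rows of its height, round what is visible of it).
- vision.place_of(picture, label): "point" ([column, row] as shares, 0 to 1, of the picture: columns of its width, rows of its height: a listed point, or the origin of a listed thing).
The state is a dict: "time": time; "joint_positions": joint angles; "dq": joint speeds; "effort": joint torques, N m; "tool_pos": TCP position; "ee_rot": TCP orientation; "wrist_force": force on the tool from outside, world axes, zero at the start; "moment": the same for the moment, N m; "finger_gap": opening from 0.0 (shut) to 1.0 (fully open); "grasp_force": force on a finger pad.
Only numpy, scipy, OpenCV 4.12 (cv2) and the standard library are available. Lean on these libraries where they do the work, as an engineer would, in place of code of your own. Each camera call takes 0.05 s, during which the arm holds its last target. There are 200 camera calls.

## Task

Switch on the coffee grinder at the larger of the two outdoor switch boxes on the ledge: lift its hinged guard, flip the toggle beneath all the way over to its other side, then lower the guard fully shut again. Leave the guard of the smaller switch box shut.

Things in the scene. Friction and masses are not known exactly. Their poses are not given: they have to be found in the camera images.
- switch_box: Larger of two outdoor switch boxes, fixed, left or right. Base 120 (x) x 110 (y) x 50 mm high; origin: centre of its underside; z up, x away from the robot (turned up to 20 deg), y left. On it a pale hollow hood (guard) 110 x 100 x 46 mm, top at z = 96. From its front top edge a pull tab sticks out to -x: 26 mm wide (y), 10 thick, x = -55 to -100, mid-thickness z = 91, free below and beside.
- guard (a joint): Hinge of the larger box's guard, rad. Hinge line along y at x = +55, z = 50 mm in the box's frame (far top edge of the base). 0 shut (as it starts); grows as the tab swings up and away from the robot; at 1.57 the hood stands upright behind the hinge line, tab pointing up; stop at 1.9. Stiff: it stays wherever it is left; about 2 N at the tab moves it.
- toggle (a joint): Toggle under the larger guard, rad: one round aluminium lever 10 mm thick, reaching 39 mm from its pivot at x = -15, y = 0, z = 50 mm in the box's frame. 0 (off): leans 0.5 rad from vertical to the box's -y side; 0.5: upright; 1.0 (on, stop): leans 0.5 rad to +y. Starts within 0.1 of 0, stays where it is left; about 3 N half-way up moves it.
- small_guard (a joint): Hinge of the smaller switch box's guard, rad: 0 shut, as it starts and must stay. That box has the same form, but its base is only 80 x 70 x 36 mm and its hood's top 68 mm high; it stands on the other side of the ledge's middle from the larger box.
There are look-alikes about, which are no part of the job. Leave any yellow look-alike of the part that bears small_guard alone. What is shaped like the switch_box but green is not meant.

How it is judged (in metres and radians):
On the way, in this order (a step that is already met when the one before it is completed fails the run):
1. the larger box's guard is lifted (over 57 degrees) (value of joint guard above 1 rad), for 0.2 s.
2. the toggle is flipped over to its on side (value of joint toggle above 0.75 rad), for 0.2 s.
At the end, for the whole second after the job is handed in: The larger box's guard is shut to within 0.17 rad (10 degrees), its toggle stands on (over 0.75 of its 1.0 rad), and the smaller box's guard is shut to within 0.17 rad (value of joint each of guard, small_guard below 0.17 rad and value of joint toggle above 0.75 rad); the robot touches nothing.
It fails at once if the smaller box's guard is lifted by more than 0.17 rad (value of joint small_guard above 0.17 rad).
It also fails if it takes over 58 s, if anything falls off the work surface, if the arm or the gripper's body presses on something with over 40 N, if the wrist force passes 120 N, or if a joint passes its speed limit or range.

## Working session

There is one attempt and no reset: what is moved stays moved. The work goes in short steps, Python scripts to look and compute and a tool call to move; the robot and the scene stay as the last step left them, time stands still between calls to the robot, and variables do not carry over. Pictures are saved under pics/ and viewed, at most 10 in all, crops included, and the job is handed in when it is done.

Besides the shell and the picture viewer there is one more tool, called by a JSON object that holds its "api" and its "payload". jog_arm: Moves the arm, as the interface text tells. Its arguments: {"type":"object","properties":{"delta_pos":{"type":"array"},"rot":{"type":"array"},"claw":{"type":"array"}},"required":["delta_pos","rot","claw"]}

```bash
mkdir -p pics; ls
cat > h.py <<'E'
import numpy as np, cv2
from rig import r, vision
from scipy.spatial.transform import Rotation as R
def tool():
    s=r.get_state(); q=s["ee_rot"]; return np.array(s["tool_pos"]), R.from_quat([q[1],q[2],q[3],q[0]]).as_matrix()
def ray_plane(c,u,v,z):
    V=np.array(c["view"]); d=V[:3,:3].T@np.array([(u-c["cx"])/c["fx"],(v-c["cy"])/c["fy"],1]); o=-V[:3,:3].T@V[:3,3]
    return o+d*(z-o[2])/d[2]
def proj(c,P):
    V=np.array(c["view"]); p=np.atleast_2d(P)@V[:3,:3].T+V[:3,3]
    return np.c_[p[:,0]/p[:,2]*c["fx"]+c["cx"],p[:,1]/p[:,2]*c["fy"]+c["cy"]]
def save(n,im): cv2.imwrite("pics/"+n,im[:,:,::-1])
E
python3 - <<'E'
from h import *
ims=[]
for n in("top","side"):
    c=vision.read_camera(n); save(n+"1.png",c["img"])
    for l in("switch_box","guard","small_guard"):
        for d in vision.trace(c,l)[:4]:
            x=np.array(d["rect"])*[640,400,640,400]; ys,xs=np.nonzero(d["region"])
            print(n,l,round(d["score"],2),x.round(),d["region"].sum(),xs.mean().round(),ys.mean().round(),c["img"][d["region"]].mean(0).round())
        for d in vision.place_of(c,l)[:4]:
            u,v=np.array(d["point"])*[640,400]; print("  pt",round(d["score"],2),u.round(),v.round(),ray_plane(c,u,v,0).round())
print(tool())
E
```

```text
pics
top switch_box 0.79 [369. 151.  80.  82.] 3942 412.0 188.0 [201. 202. 204.]
top switch_box 0.59 [394. 256.  86.  97.] 4749 437.0 298.0 [ 84. 160.  98.]
  pt 0.58 405.0 190.0 [ 512. -176.    0.]
  pt 0.55 430.0 293.0 [ 292. -221.    0.]
top guard 0.68 [406. 258.  70.  96.] 3964 441.0 299.0 [ 83. 167.  99.]
top guard 0.67 [379. 150.  73.  78.] 3397 416.0 186.0 [216. 217. 218.]
top guard 0.51 [222. 170.  30.  53.] 1264 237.0 191.0 [209. 209. 211.]Traceback (most recent call last):
  File "<stdin>", line 9, in <module>
ValueError: it knows: switch_box
```

```bash
python3 -c "
import cv2,numpy as np
a=cv2.imread('pics/top1.png');b=cv2.imread('pics/side1.png')
cv2.imwrite('pics/both1.png',cv2.resize(np.vstack([a,b]),(480,600)))"
```

```text
[ WARN:0@0.025] global loadsave.cpp:275 findDecoder imread_('pics/side1.png'): can't open/read file: check file path/integrity
Traceback (most recent call last):
ValueError: all the input arrays must have same number of dimensions, but the array at index 0 has 3 dimension(s) and the array at index 1 has 2 dimension(s)
```

View pics/top1.png

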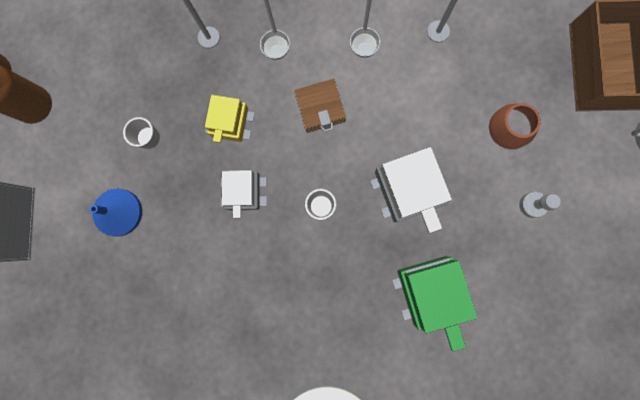

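The top view shows the large white box at about (415,186) with its tab towards (432,228). The green look-alike is at (438,300), the small white box at (237,190) and the yellow one at (226,118). Next I fit the box pose using both cameras.

```bash
cat > fit.py <<'E'
from h import *
from scipy.optimize import minimize
def blk(x0,x1,y0,y1,z0,z1): return np.array([[x,y,z] for x in(x0,x1) for y in(y0,y1) for z in(z0,z1)],float)
hood=blk(-55,55,-50,50,50,96); tab=blk(-100,-55,-13,13,86,96); base=blk(-60,60,-55,55,0,50)
def T(p,P): 
    c,s=np.cos(p[2]),np.sin(p[2]); return P@np.array([[c,s,0],[-s,c,0],[0,0,1]])+[p[0],p[1],p[3]]
def sil(c,p,parts):
    m=np.zeros((1600,2560),np.uint8)
    for b in parts: cv2.fillConvexPoly(m,cv2.convexHull((proj(c,T(p,b))*4).astype(np.int32)),1)
    return cv2.resize(m*255,(640,400),interpolation=cv2.INTER_AREA)/255.
E
python3 - <<'E'
from fit import *
cams=[];
for n in("top","side"):
    c=vision.read_camera(n); save(n+"2.png",c["img"]); 
    V=np.array(c["view"]); print(n,"cam at",(-V[:3,:3].T@V[:3,3]).round())
    D=vision.trace(c,"guard"); B=vision.trace(c,"switch_box")
    for d in D+B: print(round(d["score"],2),(np.array(d["rect"])*[640,400,640,400]).round(),c["img"][d["region"]].mean(0).round())
    ok=[d for d in D if c["img"][d["region"]].mean(0).min()>140]
    ok.sort(key=lambda d:-d["region"].sum())
    if ok: cams.append((c,ok[0]["region"].astype(float)))
def cost(p,cs=cams): return sum(np.abs(sil(c,p,[hood,tab])-m).sum()/m.sum() for c,m in cs)
for cs in(cams[:1],cams):
  best=min((minimize(lambda q:cost([q[0],q[1],q[2]/100,q[3]],cs),[505,-180,a*100,0],method="Nelder-Mead",options=dict(initial_simplex=np.array([[505,-180,a*100,0],[530,-180,a*100,0],[505,-160,a*100,0],[505,-180,a*100+15,0],[505,-180,a*100,20]]))) for a in(0.2,.35)),key=lambda o:o.fun)
  print(best.x.round(1),best.fun,cost([best.x[0],best.x[1],best.x[2]/100,best.x[3]]))
p=best.x/[1,1,100,1]
for i,(c,m) in enumerate(cams):
    im=c["img"].copy()
    for b in(hood,tab,base):
        cv2.polylines(im,[cv2.convexHull(proj(c,T(p,b)).astype(np.float32)).astype(np.int32)],True,(255,0,0))
    save(f"ov{i}.png",im)
np.save("p.npy",p)
E
ls pics
```

```text
top cam at [404. -15. 850.]
0.83 [377. 149.  76.  80.] [215. 215. 217.]
0.77 [406. 257.  75.  96.] [ 83. 167.  99.]
0.8 [369. 149.  83.  86.] [200. 201. 203.]
0.61 [393. 256.  85.  94.] [ 84. 159.  99.]
side cam at [ 220. -506.  623.]
0.84 [343. 225.  94.  99.] [203. 204. 198.]
0.77 [196. 298. 136. 102.] [ 81. 158.  98.]
0.76 [337. 226. 104. 116.] [179. 181. 177.]
[ 515.3 -182.    34.5   -9. ] 0.0308013276434329 0.17304499054069059
[ 516.6 -181.3   32.9   -2.5] 0.11227865243001121 0.11227865243001121
ov0.png
ov1.png
side2.png
top1.png
top2.png
```

```bash
python3 -c "
import cv2,numpy as np
a=cv2.imread('pics/ov0.png')[120:260,330:500]
b=cv2.imread('pics/ov1.png')
b=b if b is not None else cv2.imread('pics/side2.png')
a=cv2.resize(a,(0,0),fx=1.45,fy=1.4);b=cv2.resize(b,(0,0),fx=.86,fy=.86);o=np.zeros((560,800,3),np.uint8);o[:a.shape[0],:a.shape[1]]=a;o[200:200+b.shape[0],250:250+b.shape[1]]=b[:,:550];cv2.imwrite('pics/c1.png',o)"
```

```text
(no output)
```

View pics/c1.png

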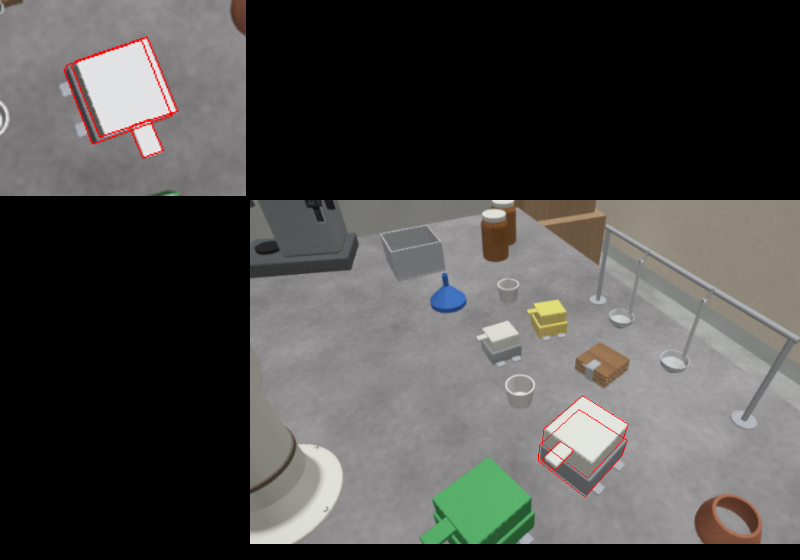

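The overlay fits in both views: box at (517,-181), yaw 0.33, standing on the surface. The plan is to grip the tab from above and swing the hood up to about 1.5 rad.

```bash
cat > plan.py <<'E'
import sys
from h import *
p=np.load("p.npy"); p[3]=0
if len(p)>4: pass
def W(b): c,s=np.cos(p[2]),np.sin(p[2]); return np.array([p[0]+c*b[0]-s*b[1],p[1]+s*b[0]+c*b[1],b[2]])
def goalR(flip,extra=0): # tool z down, tool y along +-box y
    a=p[2]+extra+(np.pi if flip else 0); x=np.array([np.cos(a),np.sin(a),0]); z=np.array([0,0,-1.]); return np.c_[x,np.cross(z,x),z]
def box(w): c,s=np.cos(p[2]),np.sin(p[2]); d=w-p[:3]*[1,1,0]; return np.array([c*d[0]+s*d[1],-s*d[0]+c*d[1],d[2]])
def delta(b,flip=False,world=None):
    t,Rt=tool(); g=W(b) if world is None else np.array(world)
    return (Rt.T@(g-t)/1000).round(4), R.from_matrix(Rt.T@goalR(flip)).as_rotvec().round(3)
def tab(th,s=-82,dz=0): # TCP (box frame) gripping the tab at x=s with guard at th, tool down
    x,z=s-55,41; return np.array([55+x*np.cos(th)+z*np.sin(th),0,50-x*np.sin(th)+z*np.cos(th)-19+dz])
E
python3 - <<'E'
from plan import *
s=r.get_state(); t,Rt=tool(); print(t,Rt.round(3),s["time"],s["joint_positions"])
for f in(0,1):
  print(delta(None,f,[450,300,280]),delta(tab(0,dz=100),f))
E
```

```text
[233.68349687 606.53569687 231.28656908] [[-0.933  0.36  -0.   ]
 [ 0.36   0.933  0.   ]
 [ 0.     0.    -1.   ]] 0.5 [-0.93979866  0.50092018 -0.4270067   1.55042645  0.2208408   1.13827302
 -0.21030628]
(array([-0.3121, -0.2083, -0.0487]), array([-0.   , -0.   ,  2.445])) (array([-0.4844, -0.686 ,  0.0593]), array([-0.   , -0.   ,  2.445]))
(array([-0.3121, -0.2083, -0.0487]), array([ 0.   , -0.   , -0.697])) (array([-0.4844, -0.686 ,  0.0593]), array([ 0.   , -0.   , -0.697]))
```

{"api": "jog_arm", "payload": {"delta_pos": [[-0.312, -0.208, -0.049], [-0.312, -0.208, -0.049], [-0.312, -0.208, -0.049], [-0.312, -0.208, -0.049], [-0.312, -0.208, -0.049]], "rot": [[0, 0, -0.697], [0, 0, -0.697], [0, 0, -0.697], [0, 0, -0.697], [0, 0, -0.697]], "claw": [70, 70, 70, 70, 70]}}

```text
time: 1.0
tool_pos: [374.0, 407.8, 263.3]
ee_rot: [0.0, -0.167, 0.986, 0.0]
wrist_force: [1.5, 0.7, 0.7]
finger_gap: 0.697
grasp_force: 0.0
```

Run:
```python
from plan import *
s=r.get_state(); print(s["tool_pos"],s["joint_positions"],delta(tab(0,dz=150),1))
```

```text
[374.01747045 407.81130178 263.33061033] [-0.44062945  0.30697044 -0.53157626  1.75873875  0.1708183   1.1212936
  0.87995449] (array([ 0.1412, -0.6027,  0.041 ]), array([0.   , 0.   , 0.006]))
```

{"api": "jog_arm", "payload": {"delta_pos": [[0.04, -0.3, 0], [0.04, -0.3, 0], [0.04, -0.3, 0], [0.04, -0.3, 0], [0.04, -0.3, 0]], "rot": [[0, 0, 0], [0, 0, 0], [0, 0, 0], [0, 0, 0], [0, 0, 0]], "claw": [70, 70, 70, 70, 70]}}

```text
time: 1.5
tool_pos: [422.4, 161.9, 263.4]
ee_rot: [0.001, -0.164, 0.986, 0.0]
wrist_force: [0.8, 0.1, -0.3]
finger_gap: 0.702
grasp_force: 0.0
```

Run:
```python
from plan import *
s=r.get_state(); print(s["tool_pos"],s["joint_positions"],delta(tab(0,dz=150),1))
```

```text
[422.40558304 161.93821991 263.37141535] [-0.05284747  0.09413869 -0.39407364  1.98745587  0.04160949  1.06632221
  1.43468359] (array([ 0.1039, -0.3552,  0.0413]), array([-0.   ,  0.001,  0.   ]))
```

{"api": "jog_arm", "payload": {"delta_pos": [[0.104, -0.355, 0.0], [0.104, -0.355, 0.0], [0.104, -0.355, 0.0], [0.104, -0.355, 0.0], [0.104, -0.355, 0.0]], "rot": [[0, 0, 0], [0, 0, 0], [0, 0, 0], [0, 0, 0], [0, 0, 0]], "claw": [70, 70, 70, 70, 70]}}

```text
time: 2.0
tool_pos: [433.2, -87.8, 263.5]
ee_rot: [0.001, -0.164, 0.986, -0.0]
wrist_force: [2.0, 0.1, 0.2]
finger_gap: 0.699
grasp_force: 0.0
```

Run:
```python
from plan import *
s=r.get_state(); print(s["tool_pos"],s["joint_positions"],delta(tab(0,dz=110),1))
```

```text
[433.18323311 -87.82609181 263.49862114] [ 0.26855659  0.06181526 -0.13455463  2.01639129  0.00963606  1.0624561
  2.02980155] (array([ 0.0334, -0.1153,  0.0815]), array([-0.001,  0.001,  0.   ]))
```

{"api": "jog_arm", "payload": {"delta_pos": [[0.033, -0.115, 0.02], [0.033, -0.115, 0.04], [0.033, -0.115, 0.08], [0.033, -0.115, 0.08], [0.033, -0.115, 0.08]], "rot": [[0, 0, 0], [0, 0, 0], [0, 0, 0], [0, 0, 0], [0, 0, 0]], "claw": [70, 70, 70, 70, 70]}}

```text
time: 2.5
tool_pos: [438.1, -205.0, 181.7]
ee_rot: [-0.002, -0.163, 0.987, 0.001]
wrist_force: [-0.4, -0.0, -0.1]
finger_gap: 0.699
grasp_force: 0.0
```

Run:
```python
from fit import *; from plan import *
t,Rt=tool(); c=vision.read_camera("wrist"); H=np.array(c["hand_eye"]); im=c["img"].copy()
def wproj(P):
    q=(np.atleast_2d(P)-t)@Rt  # tool coords
    q=(q-H[:3,3])@H[:3,:3]; a=np.arctan2(np.hypot(q[:,0],q[:,1]),q[:,2]); f=np.arctan2(q[:,1],q[:,0])
    return np.c_[c["cx"]+c["fx"]*a*np.cos(f),c["cy"]+c["fy"]*a*np.sin(f)]
import fit
for b in([-100,-13,96],[-100,13,96],[-55,13,96],[-55,-13,96],[-55,50,96],[-55,-50,96],[55,50,96],[55,-50,96]):
    u=wproj(W(b))[0]; print(b,u.round()); cv2.circle(im,tuple(int(k) for k in u),4,(255,0,0),1)
save("w1.png",im); s=r.get_state(); print(s["joint_positions"],t,delta(tab(0),1))
```

```text
[-100, -13, 96] [303. 182.]
[-100, 13, 96] [337. 182.]
[-55, 13, 96] [336. 238.]
[-55, -13, 96] [304. 238.]
[-55, 50, 96] [382. 237.]
[-55, -50, 96] [258. 237.]
[55, 50, 96] [373. 342.]
[55, -50, 96] [269. 342.]
[ 0.40643513  0.23641433 -0.02963497  2.01386336  0.00799892  0.89225211
  2.27325701] [ 438.06930489 -205.0091709   181.70248235] (array([ 0.0015, -0.0032,  0.1112]), array([ 0.001, -0.   ,  0.001]))
```

View pics/w1.png

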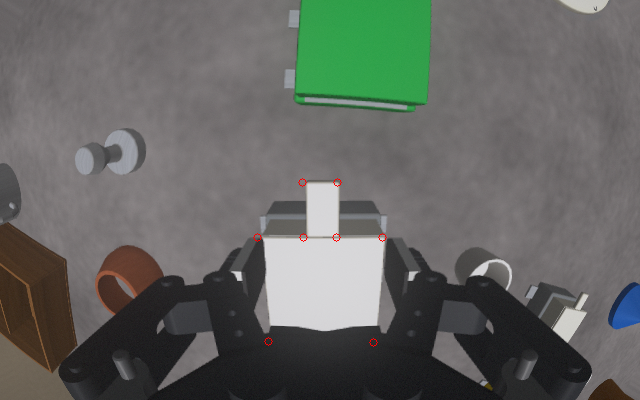

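The wrist view shows the tab at columns 307–339, within about 2 mm of the prediction, so I descend and grip.

{"api": "jog_arm", "payload": {"delta_pos": [[0.001, -0.001, 0.04], [0.001, -0.001, 0.08], [0.001, -0.001, 0.108], [0.001, -0.001, 0.109], [0.001, -0.001, 0.109]], "rot": [[0, 0, 0], [0, 0, 0], [0, 0, 0], [0, 0, 0], [0, 0, 0]], "claw": [70, 70, 70, 70, 20]}}

```text
time: 3.05
tool_pos: [440.2, -205.7, 75.5]
ee_rot: [0.001, -0.165, 0.986, -0.0]
wrist_force: [-0.0, -1.4, -0.3]
finger_gap: 0.549
grasp_force: 0.0
```

{"api": "jog_arm", "payload": {"delta_pos": [[0, 0, 0], [0, 0, 0], [0, 0, 0], [0, 0, 0], [0, 0, 0]], "rot": [[0, 0, 0], [0, 0, 0], [0, 0, 0], [0, 0, 0], [0, 0, 0]], "claw": [10, 10, 10, 10, 10]}}

```text
time: 3.55
tool_pos: [440.5, -206.0, 76.6]
ee_rot: [0.002, -0.164, 0.986, -0.0]
wrist_force: [-2.4, 4.0, 7.3]
finger_gap: 0.289
grasp_force: 58.4
```

Run:
```python
from plan import *
t,_=tool(); print(box(t), r.get_state()["joint_positions"])
for th in np.arange(0,1.6,.15): print(th.round(2),((tab(th)-tab(0))*[-1,1,-1]/1000).round(3))
```

```text
[-80.04308083   1.21016758  76.55183696] [ 0.40597228  0.40717087 -0.02712541  2.08570987  0.01599029  0.6454217
  2.269131  ]
0.0 [-0.  0. -0.]
0.15 [-0.008  0.    -0.02 ]
0.3 [-0.018  0.    -0.039]
0.45 [-0.031  0.    -0.056]
0.6 [-0.047  0.    -0.07 ]
0.75 [-0.065  0.    -0.082]
0.9 [-0.084  0.    -0.092]
1.05 [-0.104  0.    -0.098]
1.2 [-0.126  0.    -0.102]
1.35 [-0.147  0.    -0.102]
1.5 [-0.168  0.    -0.099]
```

{"api": "jog_arm", "payload": {"delta_pos": [[-0.004, 0, -0.01], [-0.008, 0, -0.02], [-0.013, 0, -0.03], [-0.018, 0, -0.039], [-0.024, 0, -0.047]], "rot": [[0, 0, 0], [0, 0, 0], [0, 0, 0], [0, 0, 0], [0, 0, 0]], "claw": [10, 10, 10, 10, 10]}}

```text
time: 4.05
tool_pos: [462.7, -198.2, 122.0]
ee_rot: [0.001, -0.164, 0.986, -0.0]
wrist_force: [6.0, 2.1, -11.5]
finger_gap: 0.284
grasp_force: 59.5
```

{"api": "jog_arm", "payload": {"delta_pos": [[-0.007, 0, -0.009], [-0.015, 0, -0.016], [-0.023, 0, -0.023], [-0.032, 0, -0.029], [-0.041, 0, -0.035]], "rot": [[0, 0, 0], [0, 0, 0], [0, 0, 0], [0, 0, 0], [0, 0, 0]], "claw": [10, 10, 10, 10, 10]}}

```text
time: 4.55
tool_pos: [499.2, -185.6, 155.9]
ee_rot: [-0.002, -0.164, 0.987, 0.0]
wrist_force: [-0.4, -1.8, -9.4]
finger_gap: 0.289
grasp_force: 59.3
```

{"api": "jog_arm", "payload": {"delta_pos": [[-0.01, 0, -0.005], [-0.019, 0, -0.01], [-0.029, 0, -0.014], [-0.039, 0, -0.016], [-0.05, 0, -0.018]], "rot": [[0, 0, 0], [0, 0, 0], [0, 0, 0], [0, 0, 0], [0, 0, 0]], "claw": [10, 10, 10, 10, 10]}}

```text
time: 5.05
tool_pos: [547.7, -169.0, 174.3]
ee_rot: [-0.001, -0.164, 0.987, 0.0]
wrist_force: [-3.2, 1.1, -6.0]
finger_gap: 0.287
grasp_force: 59.2
```

{"api": "jog_arm", "payload": {"delta_pos": [[-0.011, 0, -0.002], [-0.022, 0, -0.002], [-0.032, 0, -0.002], [-0.043, 0, 0.0], [-0.053, 0, 0.001]], "rot": [[0, 0, 0], [0, 0, 0], [0, 0, 0], [0, 0, 0], [0, 0, 0]], "claw": [10, 10, 10, 10, 10]}}

```text
time: 5.55
tool_pos: [599.0, -151.4, 173.4]
ee_rot: [0.001, -0.164, 0.986, 0.0]
wrist_force: [-5.2, 1.8, -2.5]
finger_gap: 0.269
grasp_force: 58.6
```

Run:
```python
from plan import *
t,_=tool(); print(box(t), tab(1.5)); s=r.get_state(); print(s["joint_positions"],s["wrist_force"])
c=vision.read_camera("side"); save("s3.png",c["img"][150:400,240:640])
```

```text
[ 87.57590682   1.67704103 173.36947546] [ 86.20629782   0.         170.55703843]
[ 0.24367308  0.4689349  -0.05183863  1.7000951   0.02748875  0.97245246
  2.08227521] [-5.21684422  1.79183957 -2.54456279]
```

View pics/s3.png

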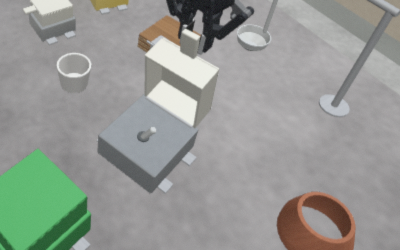

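The side view shows the hood upright and the lever exposed, leaning to the −y side. I release the tab and move to the toggle.

{"api": "jog_arm", "payload": {"delta_pos": [[0, 0, 0], [0, 0, 0], [0, 0, -0.01], [0, 0, -0.05], [0, 0, -0.075]], "rot": [[0, 0, 0], [0, 0, 0], [0, 0, 0], [0, 0, 0], [0, 0, 0]], "claw": [60, 60, 60, 60, 60]}}

```text
time: 6.1
tool_pos: [598.9, -153.2, 251.7]
ee_rot: [0.002, -0.163, 0.987, -0.001]
wrist_force: [0.9, -0.6, -0.1]
finger_gap: 0.6
grasp_force: 0.0
```

{"api": "jog_arm", "payload": {"delta_pos": [[0, 0, 0], [0.045, -0.02, 0], [0.09, -0.04, 0], [0.103, -0.052, 0], [0.103, -0.052, 0]], "rot": [[0, 0, 0], [0, 0, 0], [0, 0, 0], [0, 0, 0], [0, 0, 0]], "claw": [60, 60, 0, 0, 0]}}

```text
time: 6.6
tool_pos: [514.6, -239.4, 248.8]
ee_rot: [0.0, -0.16, 0.987, -0.001]
wrist_force: [1.3, 0.4, -0.3]
finger_gap: 0.095
grasp_force: 0.0
```

Run:
```python
from plan import *
t,_=tool(); s=r.get_state(); print(box(t),s["finger_gap"],s["wrist_force"],delta([-15,-48,68],1))
```

```text
[-20.76248884 -54.36032775 248.82259173] 0.0951136167917325 [ 1.30091685  0.36208872 -0.28791813] (array([-0.0057,  0.0069,  0.1808]), array([-0.003, -0.   , -0.007]))
```

{"api": "jog_arm", "payload": {"delta_pos": [[0, 0.0, 0.0], [0, 0.0, 0.05], [0, 0.0, 0.1], [0, 0.0, 0.14], [0, 0.0, 0.16]], "rot": [[0, 0, 0], [0, 0, 0], [0, 0, 0], [0, 0, 0], [0, 0, 0]], "claw": [0, 0, 0, 0, 0]}}

```text
time: 7.1
tool_pos: [515.9, -231.7, 84.1]
ee_rot: [-0.002, -0.165, 0.986, 0.002]
wrist_force: [-1.0, -0.0, 0.5]
finger_gap: -0.004
grasp_force: 0.0
```

{"api": "jog_arm", "payload": {"delta_pos": [[0, 0, 0.01], [0, 0, 0.019], [0, 0, 0.019]], "rot": [[0, 0, 0], [0, 0, 0], [0, 0, 0]], "claw": [0, 0, 0]}}

```text
time: 7.4
tool_pos: [517.5, -234.1, 68.7]
ee_rot: [0.0, -0.164, 0.986, 0.0]
wrist_force: [-0.7, -0.1, 0.7]
finger_gap: 0.001
grasp_force: 0.0
```

Run:
```python
from plan import *
t,_=tool(); s=r.get_state(); print(box(t),s["finger_gap"],s["wrist_force"],delta([-15,-10,68],1))
```

```text
[-16.28121    -50.27234734  68.6582157 ] 0.0006574283888949881 [-0.68072101 -0.07081349  0.6548212 ] (array([-0.0013,  0.0403,  0.0007]), array([0.   , 0.   , 0.001]))
```

Now push towards +y.

{"api": "jog_arm", "payload": {"delta_pos": [[-0.001, 0.01, 0], [-0.001, 0.018, 0], [-0.001, 0.025, 0], [-0.001, 0.031, 0], [-0.001, 0.036, 0]], "rot": [[0, 0, 0], [0, 0, 0], [0, 0, 0], [0, 0, 0], [0, 0, 0]], "claw": [0, 0, 0, 0, 0]}}

```text
time: 7.9
tool_pos: [506.7, -200.2, 69.7]
ee_rot: [0.001, -0.164, 0.986, -0.0]
wrist_force: [1.1, -2.1, 1.0]
finger_gap: 0.002
grasp_force: 1.0
```

{"api": "jog_arm", "payload": {"delta_pos": [[0, 0.002, 0], [0, 0.004, 0], [0, 0.005, 0], [0, 0.005, 0]], "rot": [[0, 0, 0], [0, 0, 0], [0, 0, 0], [0, 0, 0]], "claw": [0, 0, 0, 0]}}

```text
time: 8.3
tool_pos: [504.7, -195.6, 68.8]
ee_rot: [-0.0, -0.164, 0.986, 0.0]
wrist_force: [1.0, 0.1, 1.2]
finger_gap: -0.003
grasp_force: 0.6
```

Run:
```python
from plan import *
t,_=tool(); s=r.get_state(); print(box(t),s["wrist_force"])
c=vision.read_camera("side"); save("s4.png",cv2.resize(c["img"][230:350,310:480],None,fx=3,fy=3))
```

```text
[-15.96994187  -9.64467447  68.84276486] [0.99035291 0.14574332 1.22207893]
```

View pics/s4.png

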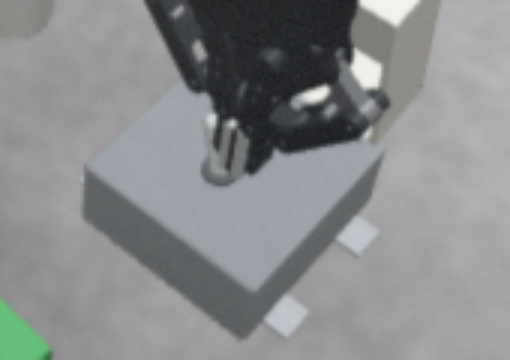

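The lever is hidden behind the fingers and there is no stop force yet, so I push further.

{"api": "jog_arm", "payload": {"delta_pos": [[0, 0.002, 0], [0, 0.004, 0], [0, 0.006, 0], [0, 0.006, 0]], "rot": [[0, 0, 0], [0, 0, 0], [0, 0, 0], [0, 0, 0]], "claw": [0, 0, 0, 0]}}

```text
time: 8.75
tool_pos: [502.2, -189.6, 68.7]
ee_rot: [-0.0, -0.164, 0.986, 0.0]
wrist_force: [-0.3, -1.7, -0.7]
finger_gap: 0.002
grasp_force: 0.4
```

{"api": "jog_arm", "payload": {"delta_pos": [[0, 0.002, 0], [0, 0.003, 0], [0, 0.004, 0], [0, 0.004, 0]], "rot": [[0, 0, 0], [0, 0, 0], [0, 0, 0], [0, 0, 0]], "claw": [0, 0, 0, 0]}}

```text
time: 9.15
tool_pos: [501.8, -187.4, 69.2]
ee_rot: [0.0, -0.163, 0.987, -0.001]
wrist_force: [1.1, -5.0, -1.3]
finger_gap: 0.001
grasp_force: 2.0
```

{"api": "jog_arm", "payload": {"delta_pos": [[0, 0.001, 0], [0, 0.002, 0], [0, 0.003, 0], [0, 0.003, 0]], "rot": [[0, 0, 0], [0, 0, 0], [0, 0, 0], [0, 0, 0]], "claw": [0, 0, 0, 0]}}

```text
time: 9.55
tool_pos: [501.7, -186.7, 69.8]
ee_rot: [0.001, -0.163, 0.987, -0.002]
wrist_force: [3.1, -9.5, 0.2]
finger_gap: 0.0
grasp_force: 4.0
```

{"api": "jog_arm", "payload": {"delta_pos": [[0, 0.002, 0], [0, 0.003, 0], [0, 0.003, 0]], "rot": [[0, 0, 0], [0, 0, 0], [0, 0, 0]], "claw": [0, 0, 0]}}

```text
time: 9.85
tool_pos: [501.7, -186.0, 70.3]
ee_rot: [0.002, -0.162, 0.987, -0.004]
wrist_force: [3.1, -12.9, 0.2]
finger_gap: -0.004
grasp_force: 5.9
```

The toggle is at its stop. I back off, rise and check it.

{"api": "jog_arm", "payload": {"delta_pos": [[0, -0.015, 0], [0, -0.035, 0], [0, -0.035, -0.05], [0, -0.035, -0.1], [0, -0.035, -0.15]], "rot": [[0, 0, 0], [0, 0, 0], [0, 0, 0], [0, 0, 0], [0, 0, 0]], "claw": [0, 0, 0, 0, 0]}}

```text
time: 10.35
tool_pos: [509.8, -212.6, 219.4]
ee_rot: [-0.001, -0.164, 0.986, 0.002]
wrist_force: [1.6, -0.2, 0.4]
finger_gap: -0.0
grasp_force: 0.0
```

{"api": "jog_arm", "payload": {"delta_pos": [[0, 0, -0.035], [0, 0, -0.035], [0, 0, -0.035]], "rot": [[0, 0, 0], [0, 0, 0], [0, 0, 0]], "claw": [60, 60, 60]}}

```text
time: 10.65
tool_pos: [511.0, -213.0, 254.5]
ee_rot: [0.0, -0.164, 0.986, 0.0]
wrist_force: [-0.9, 0.7, 0.6]
finger_gap: 0.504
grasp_force: 0.0
```

Run:
```python
from plan import *
t,_=tool(); s=r.get_state(); print(box(t),s["wrist_force"],delta(tab(1.5,dz=75),1))
c=vision.read_camera("side")
for d in(-1,1): print(d,proj(c,[W([-15,d*39*np.sin(.5),50+39*np.cos(.5)]),W([-15,0,50])]).round())
save("s5.png",cv2.resize(c["img"][210:350,310:480],None,fx=3,fy=3))
```

```text
[-15.60902523 -28.18068331 254.52417896] [-0.92454418  0.74001586  0.58811025] (array([-0.1018,  0.0281,  0.0091]), array([0.   , 0.001, 0.001]))
-1 [[394. 280.]
 [382. 287.]]
1 [[374. 266.]
 [382. 287.]]
```

View pics/s5.png

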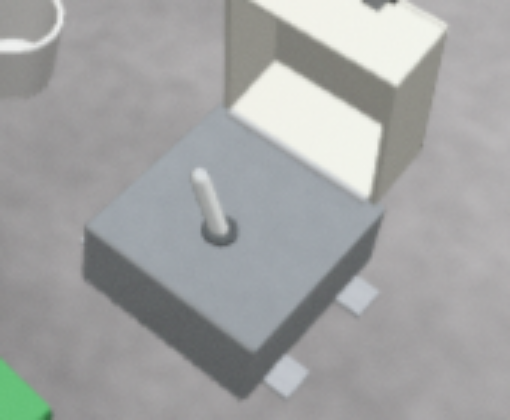

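The lever tip is at about (377,267) in the full picture, against (374,266) predicted for full on, so the toggle is on. Next I re-grip the tab.

{"api": "jog_arm", "payload": {"delta_pos": [[-0.04, 0.012, 0], [-0.08, 0.024, 0], [-0.103, 0.03, 0], [-0.103, 0.03, 0], [-0.103, 0.03, 0.02]], "rot": [[0, 0, 0], [0, 0, 0], [0, 0, 0], [0, 0, 0], [0, 0, 0]], "claw": [60, 60, 60, 60, 60]}}

```text
time: 11.2
tool_pos: [599.4, -151.3, 233.8]
ee_rot: [0.0, -0.165, 0.986, -0.0]
wrist_force: [0.1, -1.1, 0.5]
finger_gap: 0.602
grasp_force: 0.0
```

{"api": "jog_arm", "payload": {"delta_pos": [[0, 0, 0.03], [0, 0, 0.06], [0, 0, 0.061], [0, 0, 0.061], [0, 0, 0.061]], "rot": [[0, 0, 0], [0, 0, 0], [0, 0, 0], [0, 0, 0], [0, 0, 0]], "claw": [60, 60, 60, 10, 10]}}

```text
time: 11.7
tool_pos: [598.6, -151.3, 173.9]
ee_rot: [0.0, -0.164, 0.987, 0.001]
wrist_force: [-0.0, 0.9, -2.4]
finger_gap: 0.279
grasp_force: 59.4
```

{"api": "jog_arm", "payload": {"delta_pos": [[0, 0, 0], [0, 0, 0], [0, 0, 0]], "rot": [[0, 0, 0], [0, 0, 0], [0, 0, 0]], "claw": [10, 10, 10]}}

```text
time: 12.0
tool_pos: [598.8, -151.4, 173.9]
ee_rot: [0.0, -0.164, 0.986, 0.0]
wrist_force: [-2.0, 3.1, 1.9]
finger_gap: 0.278
grasp_force: 59.2
```

Run:
```python
from plan import *
t,_=tool(); print(box(t))
```

```text
[ 87.35496671   1.69416305 173.88047571]
```

Re-gripped. Now I reverse the arc.

{"api": "jog_arm", "payload": {"delta_pos": [[0.01, 0, -0.001], [0.021, 0, -0.003], [0.031, 0, -0.003], [0.042, 0, -0.003], [0.053, 0, -0.001]], "rot": [[0, 0, 0], [0, 0, 0], [0, 0, 0], [0, 0, 0], [0, 0, 0]], "claw": [10, 10, 10, 10, 10]}}

```text
time: 12.5
tool_pos: [549.9, -168.4, 176.4]
ee_rot: [0.003, -0.164, 0.987, -0.0]
wrist_force: [1.9, 6.8, 6.9]
finger_gap: 0.278
grasp_force: 91.7
```

{"api": "jog_arm", "payload": {"delta_pos": [[0.011, 0, 0.002], [0.021, 0, 0.004], [0.031, 0, 0.008], [0.04, 0, 0.013], [0.05, 0, 0.018]], "rot": [[0, 0, 0], [0, 0, 0], [0, 0, 0], [0, 0, 0], [0, 0, 0]], "claw": [10, 10, 10, 10, 10]}}

```text
time: 13.0
tool_pos: [501.3, -185.2, 159.8]
ee_rot: [0.001, -0.164, 0.986, -0.0]
wrist_force: [-11.5, 5.5, 22.9]
finger_gap: 0.277
grasp_force: 113.1
```

{"api": "jog_arm", "payload": {"delta_pos": [[0.009, 0, 0.006], [0.018, 0, 0.012], [0.026, 0, 0.019], [0.034, 0, 0.026], [0.041, 0, 0.035]], "rot": [[0, 0, 0], [0, 0, 0], [0, 0, 0], [0, 0, 0], [0, 0, 0]], "claw": [10, 10, 10, 10, 10]}}

```text
time: 13.5
tool_pos: [459.5, -199.5, 122.5]
ee_rot: [-0.001, -0.163, 0.987, -0.0]
wrist_force: [-10.4, 3.6, 14.2]
finger_gap: 0.274
grasp_force: 117.7
```

{"api": "jog_arm", "payload": {"delta_pos": [[0.006, 0, 0.008], [0.011, 0, 0.017], [0.016, 0, 0.027], [0.02, 0, 0.037], [0.024, 0, 0.046]], "rot": [[0, 0, 0], [0, 0, 0], [0, 0, 0], [0, 0, 0], [0, 0, 0]], "claw": [10, 10, 10, 10, 10]}}

```text
time: 14.0
tool_pos: [436.0, -207.5, 75.1]
ee_rot: [-0.002, -0.163, 0.987, 0.0]
wrist_force: [-5.8, 2.3, 6.9]
finger_gap: 0.274
grasp_force: 117.6
```

Run:
```python
from plan import *
t,_=tool(); print(box(t))
```

```text
[-84.85329556   1.23313148  75.12527127]
```

{"api": "jog_arm", "payload": {"delta_pos": [[0, 0, 0.003], [0, 0, 0.004], [0, 0, 0.004]], "rot": [[0, 0, 0], [0, 0, 0], [0, 0, 0]], "claw": [10, 10, 10]}}

```text
time: 14.3
tool_pos: [435.3, -207.8, 72.4]
ee_rot: [-0.003, -0.163, 0.987, 0.0]
wrist_force: [-14.7, 3.1, 22.4]
finger_gap: 0.279
grasp_force: 119.5
```

{"api": "jog_arm", "payload": {"delta_pos": [[0, 0, 0], [0, 0, 0], [0, 0, -0.01], [0, 0, -0.05], [0, 0, -0.09]], "rot": [[0, 0, 0], [0, 0, 0], [0, 0, 0], [0, 0, 0], [0, 0, 0]], "claw": [60, 60, 60, 60, 60]}}

```text
time: 14.8
tool_pos: [438.7, -206.3, 161.7]
ee_rot: [-0.001, -0.164, 0.986, 0.0]
wrist_force: [1.5, -0.6, 0.0]
finger_gap: 0.599
grasp_force: 0.0
```

Run:
```python
from fit import *; from plan import *
t,_=tool(); print(box(t))
c=vision.read_camera("side"); im=c["img"].copy()
import fit
b=cv2.convexHull(proj(c,np.array([W(k) for k in fit.hood])).astype(np.float32)).astype(np.int32)
cv2.polylines(im,[b],True,(255,0,0))
print(proj(c,[W([-100,13,96]),W([-100,-13,96]),W([-55,-50,96]),W([-55,-50,50])]).round(1))
save("s6.png",cv2.resize(np.vstack([im[210:350,310:480],c["img"][210:350,310:480]]),None,fx=2,fy=2))
```

```text
[-81.84198855   1.54538501 161.74952048]
[[340.6 298.3]
 [354.9 309.4]
 [396.4 304.9]
 [392.5 323. ]]
```

View pics/s6.png

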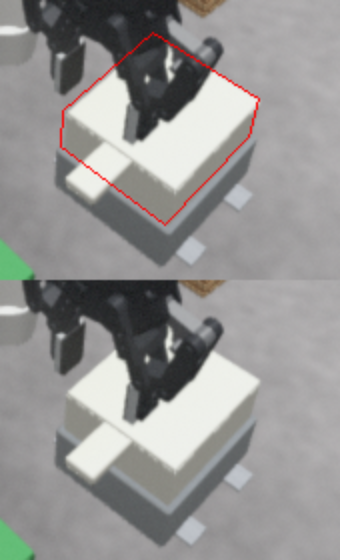

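The hood looks seated on the base. I retract, then compare with the starting picture.

{"api": "jog_arm", "payload": {"delta_pos": [[0, 0, -0.04], [0, 0.03, -0.09], [0, 0.06, -0.1], [0, 0.1, -0.1], [0, 0.1, -0.1]], "rot": [[0, 0, 0], [0, 0, 0], [0, 0, 0], [0, 0, 0], [0, 0, 0]], "claw": [60, 60, 60, 60, 60]}}

```text
time: 15.35
tool_pos: [406.5, -107.5, 262.2]
ee_rot: [0.001, -0.167, 0.986, 0.0]
wrist_force: [0.3, 0.0, -0.0]
finger_gap: 0.6
grasp_force: 0.0
```

Run:
```python
from h import *
c=vision.read_camera("side"); a=cv2.imread("pics/side2.png")[:,:,::-1]
g=lambda i:cv2.cvtColor(np.ascontiguousarray(i),cv2.COLOR_RGB2GRAY)
res=cv2.matchTemplate(g(c["img"])[280:345,320:380],g(a)[288:325,332:368],cv2.TM_CCOEFF_NORMED); print(cv2.minMaxLoc(res),"unmoved=(12,8)")
print(r.get_state()["wrist_force"],tool()[0])
```

```text
(-0.5698120594024658, 0.9991421103477478, (16, 28), (12, 8)) unmoved=(12,8)
[ 0.46649288 -1.06676357  0.00244354] [ 407.07478381 -109.88517204  261.94501885]
```

The tab is exactly where it started, so the guard is shut.

```bash
python3 -c "
from rig import r
print(r.hand_in())"
```

```text
the job is handed in; nothing more can be done
None
```

I handed the job in at about 15.5 s: the toggle on the larger box is on, its guard is shut again (the tab is back where it started in the side view), and the arm never went near the smaller box; no verdict was returned.

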